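Put the fidget rings back on their stands

ROBOT

A 7-joint arm with a two-finger parallel gripper is mounted at the origin on the work surface. World frame = base frame: x ahead of the robot, y to its left, z up, the work surface at z = 0. Lengths are in mm, angles in rad, forces in N, time in s.
With the tool pointing down it reaches from about 350 to 900 mm from the base axis. Payload 8.1 kg.
Tool frame: the origin (TCP) lies at the very end of the fingers, on their centre line; the grasp point (between the pads) lies 19 mm behind it (tcp_to_grasp is the distance from the TCP to the grasp point, in mm); x points along the fingers, y is the direction in which the jaws open and shut, and the axes are right-handed (so a half turn about x gives the same grasp; the last joint's range is limited). The gripper opens to 85 mm and grips with 20 to 120 N. Pads are 22 mm wide; open, the fingers measure 114 mm over their backs; the gripper's body (76 mm by 85 mm) begins 54 mm behind the grasp point. The pads swing forward as they close: fully open they stand 13 mm farther back than shut.
Start: joints at [-1.205, 0.434, 0.025, 1.573, -0.012, 1.134, -0.075], TCP at [282.413, 557.57, 231.323] pointing down, gripper open.
Joint ranges: [-2.62, 2.62], [-0.44, 2.09], [-1.27, 1.32], [0.08, 2.57], [-1.32, 4.46], [0.12, 2], [-2.74, 2.74]. Speed limits (rad/s): [2.22, 2.22, 3.01, 3.01, 3.14, 3.14, 3.14].

INTERFACE

Orientations are given as a rotation vector (axis times angle).
In Python, from workcell import get_state, camera, calibration, finish_job, trace, spot_point, tcp_to_grasp gives the robot as it stands.
- The arm moves only by the tool play_rows, never from a script. Its argument "targets" is text: rows parted by semicolons, each of 5 numbers parted by spaces: the shift along the world's x, y, z as a fraction of full scale, then the turn about the world's z as a fraction of full scale, then the gripper command: -1 is fully open, 1 is shut, values between are in proportion. In form: x y z yaw claw; .... A call has 1 to 20 rows; each row is the pose to reach, as a shift and turn from the pose measured when the call began; what a row does not reach only later rows make up. Full scale, the value 1, is 120 mm for a shift and 90 degrees for a turn. A row lasts 1/12 s, in which the tool goes at most 41.7 mm and 7.16 degrees, less where a joint would pass 70% of its speed; a pose out of reach is approached as far as the arm can. A call with a number of a shift or a turn outside -1 to 1 is refused whole. A call with a gripper value outside its range is refused whole. The fingers move at their own pace and stop on an object; the grip force is fixed at half the most. Time passes only in rows, so rows that repeat a pose let the fingers close. It gives the time, the measured TCP pose, the force and the opening at its end, in the units of the state.
- get_state(): the state, without advancing time (a new reading comes with each control period).
- camera(name): name is "scene" or "top" or "wrist"; returns (picture, depth): 384x512x3 uint8, red, green, blue; 384x512 float32, mm along the optical axis (not along the pixel's ray), 0 where there is no reading.
- calibration(name): a dict with "K" (3x3 intrinsics, pixels), "rvec" (rotation vector, rad) and "tvec" (3), from world to camera coordinates, as OpenCV has them. Camera axes: x right, y down, z forward; pixel columns grow to the right and rows downward; lengths in mm; the calibration is good to about 2 mm. A picture is of the moment at which its call begins: read the wrist's pose just before it. calibration takes no time and is no camera call; for the wrist camera it gives the pose at the moment of the call.
- finish_job(): hands the job in, once; it reports no verdict.
Trained networks look in the newest picture that a camera, given by its name, has taken for a name from the list of things; names that differ only in an ending like _2 or _b are one class to them, and where a whole thing is asked for, a point or a joint stands for the part that bears it (a point fixed in the world has none). Each returns a list of dicts, best first, with "score" (0 to 1); they miss things now and then, are a little off and sometimes report something else, mostly with a low value. They report only what shows in the picture. A call takes as long as a camera call. They do not tell look-alikes from the thing itself.
- trace(camera, query): "mask" (384x512 bool, what is visible of it).
- spot_point(camera, query): "xyz" ([x, y, z] in mm, in world coordinates, good to about 4 mm: a listed point, or the origin of a listed thing).
The state is a dict: "clock": time; "q": joint angles; "joint_vel": joint speeds; "joint_efforts": joint torques, N m; "position": TCP position; "eef_rot": TCP orientation; "wrist_force": force on the tool from outside, world axes, zero at the start; "moment": the same for the moment, N m; "finger_gap": finger opening in mm.
Only numpy, scipy, OpenCV 4.12 (cv2) and the standard library are available. Lean on these libraries where they do the work, as an engineer would, in place of code of your own. Each camera call takes 0.05 s, during which the arm holds its last target. There are 200 camera calls.

TASK

Tidy the play shelf: pick out the four fidget rings and put each one on the stand of its own colour, lying flat at the bottom with the post through its hole. The two solid wooden beads are not rings: leave them where they are.

Things in the scene. Friction and masses are not known exactly. Their poses are not given: they have to be found in the camera images.
- ring_lilac: lilac hard silicone fidget ring, loose, lying flat: outer diameter 54 mm, hole diameter 32 mm, 16 mm high, about 28 g. Origin: centre of its underside; z up along the ring's axis.
- ring_green: green hard silicone fidget ring, loose, lying flat: outer diameter 54 mm, hole diameter 32 mm, 16 mm high, about 28 g. Origin: centre of its underside; z up along the ring's axis.
- ring_yellow: yellow hard silicone fidget ring, loose, lying flat: outer diameter 54 mm, hole diameter 32 mm, 16 mm high, about 28 g. Origin: centre of its underside; z up along the ring's axis.
- ring_blue: blue hard silicone fidget ring, loose, lying flat: outer diameter 54 mm, hole diameter 32 mm, 16 mm high, about 28 g. Origin: centre of its underside; z up along the ring's axis.
- stand_lilac: fixed toy ring stand: round red wooden foot, 80 mm diameter, with a flat lilac top (68 mm diameter) at 12 mm above the shelf, and a lilac post of 14 mm diameter standing in its middle, post top 48 mm above the shelf. Origin: centre of the foot's underside, on the post's axis; z up.
- stand_green: fixed toy ring stand: round red wooden foot, 80 mm diameter, with a flat green top (68 mm diameter) at 12 mm above the shelf, and a green post of 14 mm diameter standing in its middle, post top 48 mm above the shelf. Origin: centre of the foot's underside, on the post's axis; z up.
- stand_yellow: fixed toy ring stand: round red wooden foot, 80 mm diameter, with a flat yellow top (68 mm diameter) at 12 mm above the shelf, and a yellow post of 14 mm diameter standing in its middle, post top 48 mm above the shelf. Origin: centre of the foot's underside, on the post's axis; z up.
- stand_blue: fixed toy ring stand: round red wooden foot, 80 mm diameter, with a flat blue top (68 mm diameter) at 12 mm above the shelf, and a blue post of 14 mm diameter standing in its middle, post top 48 mm above the shelf. Origin: centre of the foot's underside, on the post's axis; z up.
- bead_lilac: loose solid wooden bead, lilac, no hole, round with bevelled edges: 42 mm diameter, 24 mm high, about 30 g, resting on its flat underside. Not a ring; stays where it is. Origin: centre of its underside; z up. All rings, stands and beads start at least 100 mm apart between centres; taller fixed toys (drum, marble track, bead maze, under 0.2 m) stand beyond x = 0.77 m.
- bead_yellow: loose solid wooden bead, yellow, no hole, round with bevelled edges: 42 mm diameter, 24 mm high, about 30 g, resting on its flat underside. Not a ring; stays where it is. Origin: centre of its underside; z up. All rings, stands and beads start at least 100 mm apart between centres; taller fixed toys (drum, marble track, bead maze, under 0.2 m) stand beyond x = 0.77 m.
Not all that is in view belongs to the job. There is more than one size of the ring_green; the one meant has the size given above.

How it is judged (in metres and radians):
At the end, for the whole second after the job is handed in: Each ring lies at rest and released around the post of the stand of its own colour: within 12 mm of the post's axis, its underside 8 to 17 mm above the stand's underside (the stand's top is at 12 mm), tilted less than 0.12 rad; both beads are within 20 mm of where they started (horizontal distance between ring_lilac and stand_lilac below 0.012 m and z of ring_lilac in the frame of stand_lilac between 0.008 and 0.017 m and angle between each of ring_lilac, ring_green, ring_yellow, ring_blue's own z axis and vertical below 0.12 rad and linear speed of each of ring_lilac, ring_green, ring_yellow, ring_blue below 0.02 m/s and horizontal distance between ring_green and stand_green below 0.012 m and z of ring_green in the frame of stand_green between 0.008 and 0.017 m and horizontal distance between ring_yellow and stand_yellow below 0.012 m and z of ring_yellow in the frame of stand_yellow between 0.008 and 0.017 m and horizontal distance between ring_blue and stand_blue below 0.012 m and z of ring_blue in the frame of stand_blue between 0.008 and 0.017 m and distance of each of bead_lilac, bead_yellow from where it was at the start of the episode below 0.02 m); the robot touches nothing.
It fails at once if the lilac bead is moved more than 20 mm or knocked over (distance of bead_lilac from where it was at the start of the episode above 0.02 m or angle between bead_lilac's own z axis and vertical above 0.5 rad).
It fails at once if the yellow bead is moved more than 20 mm or knocked over (distance of bead_yellow from where it was at the start of the episode above 0.02 m or angle between bead_yellow's own z axis and vertical above 0.5 rad).
It also fails if it takes over 88 s, if anything falls off the work surface, if the arm or the gripper's body presses on something with over 40 N, if the wrist force passes 120 N, or if a joint passes its speed limit or range.

## Working session

There is one attempt and no reset: what is moved stays moved. The work goes in short steps, Python scripts to look and compute and a tool call to move; the robot and the scene stay as the last step left them, time stands still between calls to the robot, and variables do not carry over. Pictures are saved under pics/ and viewed, about 12 in all and at most 16, crops included, and the job is handed in when it is done.

Besides the shell and the picture viewer there is one more tool, called after "Emit:" as name(argument=value, ...) on one line, values as JSON. play_rows: Moves the arm, as the interface text tells. Its arguments: {"type":"object","properties":{"targets":{"type":"string"}},"required":["targets"]}

```bash
mkdir -p pics; cat > h.py <<'E'
import numpy as np,cv2
from workcell import *
def cap(n,f):
    p,d=camera(n); cv2.imwrite('pics/'+f,cv2.cvtColor(p,cv2.COLOR_RGB2BGR)); return p,d
def world(n,d,c=None):
    c=c or calibration(n);K=np.array(c['K']);R,_=cv2.Rodrigues(np.array(c['rvec'],float));t=np.array(c['tvec'],float).ravel()
    v,u=np.mgrid[:384,:512];P=np.stack([(u-K[0,2])/K[0,0]*d,(v-K[1,2])/K[1,1]*d,d],-1)
    return (P-t)@R
E
python3 - <<'E'
from h import *
s=get_state();print(s['position'],s['eef_rot'],s['clock'],s['finger_gap'],tcp_to_grasp)
for n in('top','scene'):
    p,d=cap(n,n+'1.png')
    if n=='scene':continue
    W=world(n,d)
    for q in [a+'_'+b for a in('ring','stand','bead') for b in('lilac','green','yellow','blue')]:
        if q in('bead_green','bead_blue'):continue
        print(q)
        for r in trace(n,q)[:4]:
            m=r['mask']&(d>0);w=W[m]; 
            if len(w)<5: continue
            z=np.percentile(w[:,2],90)
            lo=np.percentile(w,2,0);hi=np.percentile(w,98,0)
            v,u=np.nonzero(r['mask'])
            print('  %.2f'%r['score'],'px',int(u.mean()),int(v.mean()),'mid',((lo+hi)/2).round(),'ext',(hi-lo).round(),'ztop',z.round(1))
        print('   sp',[(round(r['score'],2),np.round(r['xyz']).tolist()) for r in spot_point(n,q)[:3]])
E
```

```text
[282.19568071 557.10284077 230.54005183] [ 0.36642598  1.53957802 -0.36886821] 0.0 85.50840890290318 18.700000000000003
ring_lilac
  0.56 px 383 171 mid [ 598. -311.   12.] ext [48. 51. 17.] ztop 18.8
   sp [(0.5, [599.0, -312.0, -2.0])]
ring_green
  0.71 px 107 215 mid [528. 399.  14.] ext [65. 66. 25.] ztop 24.4
  0.63 px 114 253 mid [434. 383.  10.] ext [37. 37. 14.] ztop 15.5
  0.50 px 145 233 mid [479. 304.  13.] ext [50. 48. 16.] ztop 19.3
   sp [(0.87, [531.0, 400.0, -1.0]), (0.76, [481.0, 308.0, -1.0]), (0.52, [435.0, 382.0, 2.0])]
ring_yellow
  0.67 px 151 183 mid [607. 288.   9.] ext [51. 51. 23.] ztop 18.8
  0.29 px 264 219 mid [496.   5.  27.] ext [71. 71. 41.] ztop 16.0
   sp [(0.69, [610.0, 289.0, 4.0])]
ring_blue
  0.65 px 266 175 mid [609. -10.  13.] ext [49. 47. 16.] ztop 18.7
   sp [(0.57, [612.0, -11.0, -4.0])]
stand_lilac
  0.82 px 379 219 mid [ 476. -287.   23.] ext [74. 73. 46.] ztop 15.5
   sp [(0.95, [475.0, -289.0, 1.0]), (0.54, [637.0, -134.0, 0.0])]
stand_green
  0.64 px 330 222 mid [ 477. -161.   25.] ext [72. 72. 39.] ztop 15.6
   sp []
stand_yellow
  0.60 px 311 162 mid [ 636. -127.   23.] ext [74. 71. 45.] ztop 16.0
   sp [(0.91, [639.0, -136.0, -5.0])]
stand_blue
  0.89 px 264 219 mid [496.   5.  27.] ext [71. 71. 41.] ztop 16.0
   sp [(0.9, [496.0, 2.0, -1.0])]
bead_lilac
  0.75 px 198 183 mid [597. 167.  20.] ext [35. 37. 18.] ztop 26.4
  0.47 px 264 219 mid [496.   6.  27.] ext [71. 70. 41.] ztop 16.0
   sp [(0.51, [602.0, 164.0, -3.0])]
bead_yellow
  0.75 px 210 236 mid [459. 141.  22.] ext [36. 35. 13.] ztop 26.1
  0.27 px 146 232 mid [479. 303.  14.] ext [50. 48. 15.] ztop 19.2
   sp [(0.72, [463.0, 138.0, 1.0])]
```

```bash
ls pics
```

```text
scene1.png
top1.png
```

View pics/top1.png

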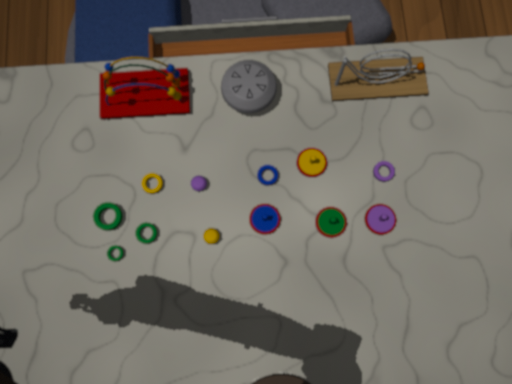

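View pics/scene1.png

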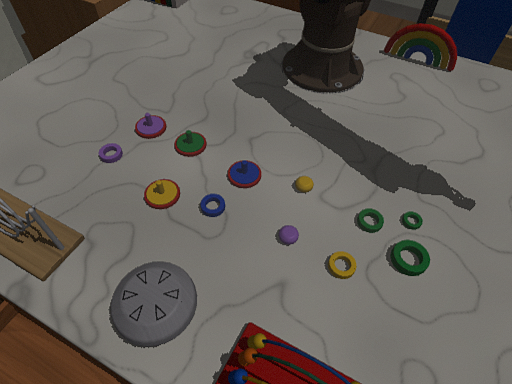

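```bash
cat > fit.py <<'E'
from h import *
from scipy.optimize import least_squares
from scipy.spatial import ConvexHull
Q={'ring_green':(479,304),'ring_lilac':(598,-311),'ring_yellow':(607,288),'ring_blue':(609,-10),'stand_lilac':(476,-287),'stand_green':(477,-161),'stand_yellow':(637,-131),'stand_blue':(496,5),'bead_lilac':(597,167),'bead_yellow':(459,141)}
def look(n,qs=Q,p=None,d=None,c=None):
    c=c or calibration(n)
    if d is None: p,d=camera(n)
    K=np.array(c['K']);R,_=cv2.Rodrigues(np.array(c['rvec'],float));t=np.array(c['tvec'],float).ravel()
    hsv=cv2.cvtColor(p,cv2.COLOR_RGB2HSV).astype(int)
    zt={'r':16,'s':12,'b':20}
    v,u=np.mgrid[:384,:512];ray=np.stack([(u-K[0,2])/K[0,0],(v-K[1,2])/K[1,1],np.ones(u.shape)],-1)@R
    o=-R.T@t; W=ray*d[...,None]+o
    hue={'green':(50,90),'lilac':(125,155),'yellow':(15,35),'blue':(105,124)}
    for q,(x,y) in qs.items():
        z=zt[q[0]];P=o+ray*((z-o[2])/ray[...,2])[...,None]   # intersect with top plane
        a,b=hue[q.split('_')[1]]
        m=(hsv[...,0]>=a)&(hsv[...,0]<=b)&(hsv[...,1]>90)&(np.hypot(P[...,0]-x,P[...,1]-y)<48)&(W[...,2]<z+9)&(W[...,2]>z-6)
        w=P[m][:,:2]
        if len(w)<20: print(n,q,'few',len(w));continue
        (cx,cy),r=cv2.minEnclosingCircle(w.astype(np.float32))
        h=w[ConvexHull(w).vertices]
        s=least_squares(lambda k:np.hypot(h[:,0]-k[0],h[:,1]-k[1])-k[2],[cx,cy,r],loss='soft_l1').x
        print(n,q,len(w),'fit',s.round(1),'enc',np.round([cx,cy,r],1),'zmed',np.median(W[m][:,2]).round(1))
E
python3 - <<'E'
from fit import *
look('top');look('scene')
R,_=cv2.Rodrigues(np.array(get_state()['eef_rot']));print(R.round(3))
E
```

```text
top ring_green 200 fit [480.3 303.2  25.5] enc [479.5 303.3  26.6] zmed 16.4
top ring_lilac 171 fit [ 599.2 -310.7   24.9] enc [ 598.8 -310.4   25.8] zmed 16.2
top ring_yellow 225 fit [607.6 287.3  26.7] enc [607.9 286.5  27.4] zmed 16.3
top ring_blue 201 fit [609.5 -11.2  26. ] enc [609.5 -11.1  26.4] zmed 16.1
top stand_lilac 499 fit [ 477.  -288.4   33.1] enc [ 477.2 -288.2   33.5] zmed 11.9
top stand_green 439 fit [ 478.2 -162.6   31.1] enc [ 478.1 -162.6   31.4] zmed 12.0
top stand_yellow 523 fit [ 638.2 -128.9   35.3] enc [ 638.3 -128.9   35.7] zmed 12.1
top stand_blue 445 fit [497.4   4.   31.2] enc [497.7   4.1  31.7] zmed 12.3
top bead_lilac 150 fit [598.5 165.6  17.8] enc [598.6 165.9  18.6] zmed 23.0
top bead_yellow 205 fit [460.5 141.2  19.9] enc [460.7 140.9  20.4] zmed 22.6
scene ring_green 265 fit [485.8 304.5  26.2] enc [486.4 304.5  27.1] zmed 15.2
scene ring_lilac 198 fit [ 605.4 -308.4   26.8] enc [ 604.9 -308.2   27.6] zmed 14.5
scene ring_yellow 388 fit [613.4 286.5  27. ] enc [613.5 286.9  27.8] zmed 15.1
scene ring_blue 263 fit [615.7  -9.6  26.7] enc [615.6  -9.5  27.1] zmed 14.9
scene stand_lilac 322 fit [ 480.6 -287.    33.7] enc [ 480.7 -287.1   34.1] zmed 11.1
scene stand_green 345 fit [ 481.9 -161.5   32.9] enc [ 481.8 -161.3   33.7] zmed 11.1
scene stand_yellow 529 fit [ 641.2 -128.2   33.9] enc [ 641.1 -128.6   34.4] zmed 11.2
scene stand_blue 427 fit [501.3   4.6  32.9] enc [501.2   4.7  33.3] zmed 11.4
scene bead_lilac 244 fit [605.7 168.2  19.1] enc [606.  168.1  19.7] zmed 22.2
scene bead_yellow 200 fit [468.4 141.5  20.4] enc [468.6 140.4  21.7] zmed 21.8
[[ 0.     0.452  0.892]
 [ 0.     0.892 -0.452]
 [-1.     0.    -0.   ]]
```

Emit:
play_rows(targets="0.3 -0.5 0 -0.35 -1;0.6 -1 0 -0.702 -1;0.6 -1 0 -0.702 -1;0.6 -1 0 -0.702 -1;0.6 -1 0 -0.702 -1;0.6 -1 0 -0.702 -1;0.6 -1 0 -0.702 -1;0.6 -1 0 -0.702 -1;0.6 -1 0 -0.702 -1;0.6 -1 0 -0.702 -1;0.6 -1 0 -0.702 -1")

```text
clock: 2.12
position: [354.3, 437.7, 231.3]
eef_rot: [1.207, 1.21, -1.207]
wrist_force: [0.0, -0.8, 0.5]
finger_gap: 85.1
```

Emit:
play_rows(targets="0.3 -0.3 0 0 -1;0.5 -0.6 0 0 -1;0.8 -0.9 0 0 -1;0.9 -1 0 0 -1;0.9 -1 0 0 -1;0.9 -1 0 0 -1")

```text
clock: 2.62
position: [464.1, 315.3, 231.5]
eef_rot: [1.209, 1.209, -1.208]
wrist_force: [0.1, 0.5, -0.3]
finger_gap: 85.9
```

```bash
python3 - <<'E'
from fit import *
s=get_state();print(s['position'],s['clock']);R,_=cv2.Rodrigues(np.array(s['eef_rot']));print(R.round(3))
c=calibration('wrist');p,d=cap('wrist','w1.png');look('wrist',{'ring_green':(481,304)},p,d,c)
E
```

```text
[464.10906071 315.34730432 231.54074743] 2.6167
[[ 0.001  1.     0.001]
 [-0.     0.001 -1.   ]
 [-1.     0.001  0.   ]]
wrist ring_green 843 fit [479.  304.4  25.9] enc [479.2 304.3  26.2] zmed 15.1
```

View pics/w1.png

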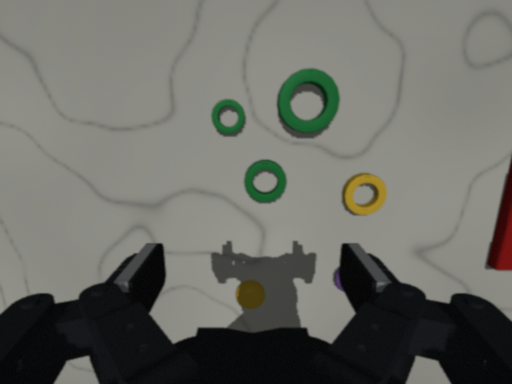

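The wrist view shows the mid-size green ring at px (265,181), between the small one (228,117) and the large one (308,102). The fit agrees with the top view.

Emit:
play_rows(targets="0.14 -0.095 -0.3 0 -1;0.14 -0.095 -0.6 0 -1;0.14 -0.095 -0.9 0 -1;0.14 -0.095 -1 0 -1;0.14 -0.095 -1 0 -1")

```text
clock: 3.08
position: [476.0, 306.3, 107.8]
eef_rot: [1.198, 1.215, -1.209]
wrist_force: [0.4, 0.6, -0.4]
finger_gap: 85.6
```

Emit:
play_rows(targets="0 0 -0.3 0 -1;0 0 -0.5 0 -1;0 0 -0.6 0 -0.8;0 0 -0.7 0 -0.6;0 0 -0.7 0 -0.6")

```text
clock: 3.5
position: [475.3, 306.8, 22.9]
eef_rot: [1.196, 1.216, -1.209]
wrist_force: [-0.3, -0.9, 0.4]
finger_gap: 68.6
```

```bash
python3 - <<'E'
from fit import *
s=get_state();print(s['position'],s['clock'],s['wrist_force'],s['finger_gap'])
c=calibration('wrist');p,d=cap('wrist','w2.png');look('wrist',{'ring_green':(481,304)},p,d,c)
E
```

```text
[475.28896747 306.83837714  22.89538903] 3.5 [-0.32871287 -0.94390846  0.42932638] 68.64503024722313
wrist ring_green 4449 fit [479.8 304.5  26.4] enc [479.4 304.5  27. ] zmed 15.1
```

View pics/w2.png

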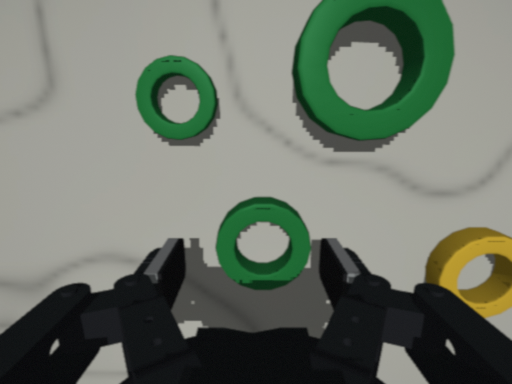

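The ring lies between the jaws, at px (263,243). I'll make a small correction, then grip.

Emit:
play_rows(targets="0.035 -0.02 -0.06 0 -0.6;0.035 -0.02 -0.12 0 -0.6;0.035 -0.02 -0.165 0 -0.6;0.035 -0.02 -0.165 0 -0.6;0.035 -0.02 -0.165 0 -0.4;0.035 -0.02 -0.165 0 0;0.035 -0.02 -0.165 0 0.5;0.035 -0.02 -0.165 0 1;0.035 -0.02 -0.165 0 1;0.035 -0.02 -0.165 0 1;0.035 -0.02 -0.165 0 1;0.035 -0.02 -0.165 0 1;0.035 -0.02 -0.165 0 1;0.035 -0.02 -0.165 0 1")

```text
clock: 4.72
position: [480.2, 304.5, 5.0]
eef_rot: [1.198, 1.216, -1.208]
wrist_force: [-1.7, -1.9, 5.9]
finger_gap: 50.5
```

Emit:
play_rows(targets="0 0 0.3 0 1;0 0 0.6 0 1;0 -0.2 0.8 0 1;0 -0.5 0.8 0 1;0 -0.8 0.8 0 1;0 -1 0.8 0 1;0 -1 0.8 0 1")

```text
clock: 5.3
position: [480.3, 178.3, 101.8]
eef_rot: [1.201, 1.211, -1.214]
wrist_force: [-0.8, -0.1, -0.9]
finger_gap: 50.6
```

```bash
python3 - <<'E'
from fit import *
s=get_state();print(s['position'],s['eef_rot'],s['clock'],s['wrist_force'],s['finger_gap'])
p,d=cap('wrist','w3.png')
E
```

```text
[480.30468223 178.33079921 101.75339193] [ 1.20133655  1.21106112 -1.21369643] 5.3 [-0.84251452 -0.1244497  -0.89570209] 50.614557439757334
```

View pics/w3.png

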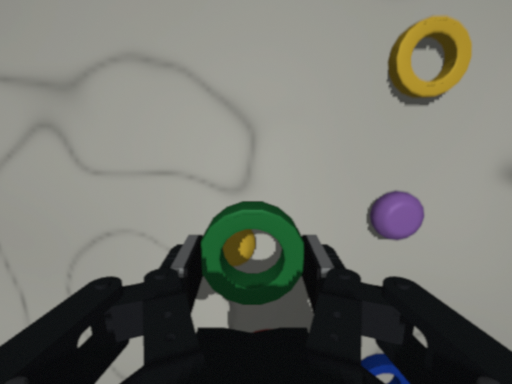

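The green ring is held flat and centred, at px (253,252). Next is the green stand.

Emit:
play_rows(targets="0 -0.3 0 0 1;0 -0.6 0 0 1;0 -0.9 0 0 1;0 -1 0 0 1")

```text
clock: 5.68
position: [480.4, 57.3, 102.0]
eef_rot: [1.203, 1.21, -1.214]
wrist_force: [-0.0, -0.5, -0.3]
finger_gap: 50.7
```

Emit:
play_rows(targets="0 -0.3 0 0 1;0 -0.6 0 0 1;0 -0.9 0 0 1;0 -1 0 0 1")

```text
clock: 6.02
position: [480.8, -67.0, 102.5]
eef_rot: [1.205, 1.206, -1.217]
wrist_force: [0.6, 0.0, -0.9]
finger_gap: 50.6
```

Emit:
play_rows(targets="0 -0.2 0 0 1;0 -0.4 0 0 1;0 -0.6 0 0 1;0 -0.7 0 0 1;0 -0.7 0 0 1;0 -0.7 0 0 1")

```text
clock: 6.52
position: [481.2, -150.2, 102.5]
eef_rot: [1.206, 1.206, -1.217]
wrist_force: [-0.5, 0.3, 0.8]
finger_gap: 50.7
```

```bash
python3 - <<'E'
from fit import *
s=get_state();print(s['position'],s['eef_rot'],s['clock'],s['finger_gap'])
c=calibration('wrist');p,d=cap('wrist','w4.png');look('wrist',{k:Q[k] for k in('stand_green','stand_lilac','stand_yellow','ring_blue','stand_blue')},p,d,c)
E
```

```text
[ 481.1538451  -150.2348166   102.46285202] [ 1.20597802  1.20610856 -1.21706584] 6.5167 50.698134470976846
wrist stand_green 2378 fit [ 476.5 -163.5   33.3] enc [ 475.2 -164.9   35.2] zmed 11.3
wrist stand_lilac 1048 fit [ 475.3 -287.2   32.8] enc [ 475.3 -274.8   30.2] zmed 11.2
wrist stand_yellow 4860 fit [ 635.8 -129.7   34.2] enc [ 636.6 -130.2   35.4] zmed 11.2
wrist ring_blue 2223 fit [606.8 -13.1  27.4] enc [607.1 -13.5  27.7] zmed 15.0
wrist stand_blue 2848 fit [495.6   1.6  32.9] enc [495.7  -7.2  31.9] zmed 11.3
```

View pics/w4.png

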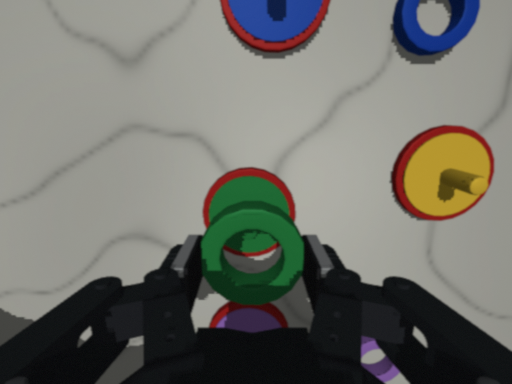

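Emit:
play_rows(targets="-0.028 -0.107 0 0 1;-0.028 -0.107 -0.1 0 1;-0.028 -0.107 -0.2 0 1;-0.028 -0.107 -0.3 0 1;-0.028 -0.107 -0.3 0 1;-0.028 -0.107 -0.3 0 1;-0.028 -0.107 -0.3 0 1")

```text
clock: 7.15
position: [478.2, -161.3, 66.8]
eef_rot: [1.204, 1.208, -1.215]
wrist_force: [0.7, 0.4, -0.2]
finger_gap: 50.5
```

```bash
python3 - <<'E'
from fit import *
s=get_state();print(s['position'],s['clock'],s['finger_gap'])
p,d=cap('wrist','w5.png')
E
```

```text
[ 478.2139751  -161.28199371   66.8301933 ] 7.15 50.5374408439864
```

View pics/w5.png

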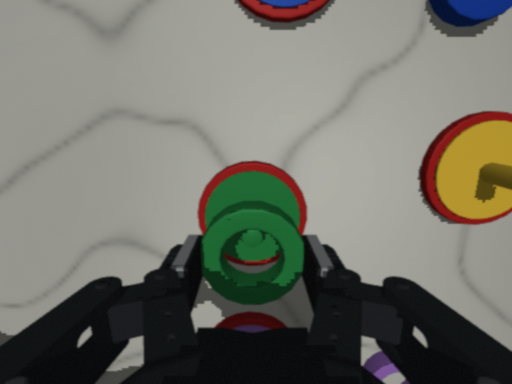

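The post top shows inside the ring hole at px (255,240), so I'll lower and release.

Emit:
play_rows(targets="0 -0.012 -0.1 0 1;0 -0.012 -0.2 0 1;0 -0.012 -0.3 0 1;0 -0.012 -0.4 0 1;0 -0.012 -0.4 0 1;0 -0.012 -0.4 0 1;0 -0.012 -0.4 0 1")

```text
clock: 7.78
position: [478.9, -163.1, 19.9]
eef_rot: [1.205, 1.206, -1.214]
wrist_force: [-0.5, 0.1, 0.8]
finger_gap: 50.4
```

Emit:
play_rows(targets="0 0 -0.01 0 0.6;0 0 -0.01 0 0;0 0 -0.01 0 -0.6;0 0 -0.01 0 -0.6;0 0 -0.01 0 -0.6;0 0 -0.01 0 -0.6;0 0 0.3 0 -0.6;0 0 0.6 0 -0.6;0 0 0.8 0 -0.6;0.3 -0.3 0.8 0 -0.6;0.6 -0.6 0.8 0 -0.6;0.85 -0.85 0.8 0 -0.6;0.95 -0.95 0.8 0 -0.6;0.95 -0.95 0.8 0 -0.6;0.95 -0.95 0.8 0 -0.6")

```text
clock: 9.03
position: [593.2, -279.0, 115.1]
eef_rot: [1.205, 1.205, -1.216]
wrist_force: [-0.2, 0.9, -0.0]
finger_gap: 68.4
```

```bash
python3 - <<'E'
from fit import *
s=get_state();print(s['position'],s['eef_rot'],s['clock'],s['finger_gap'])
c=calibration('wrist');p,d=camera('wrist');look('wrist',{k:Q[k] for k in('ring_lilac','stand_lilac')},p,d,c)
p,d=cap('top','t2.png');look('top',{'ring_green':(478,-163),'ring_lilac':Q['ring_lilac']},p,d)
cv2.imwrite('pics/t2c.png',cv2.resize(cv2.cvtColor(p[130:260,230:420],cv2.COLOR_RGB2BGR),None,fx=4,fy=4))
E
```

```text
[ 593.23576498 -278.96280202  115.14111683] [ 1.2054501   1.20512355 -1.21606469] 9.0333 68.36829424624084
wrist ring_lilac 1610 fit [ 598.8 -311.2   26. ] enc [ 598.7 -311.2   26.4] zmed 15.1
wrist stand_lilac 3898 fit [ 475.6 -289.2   33.8] enc [ 475.7 -289.4   34. ] zmed 11.3
top ring_green 26 fit [ 482.8 -157.    24.3] enc [ 492.4 -144.6   18. ] zmed 12.0
top ring_lilac few 0
```

View pics/t2c.png

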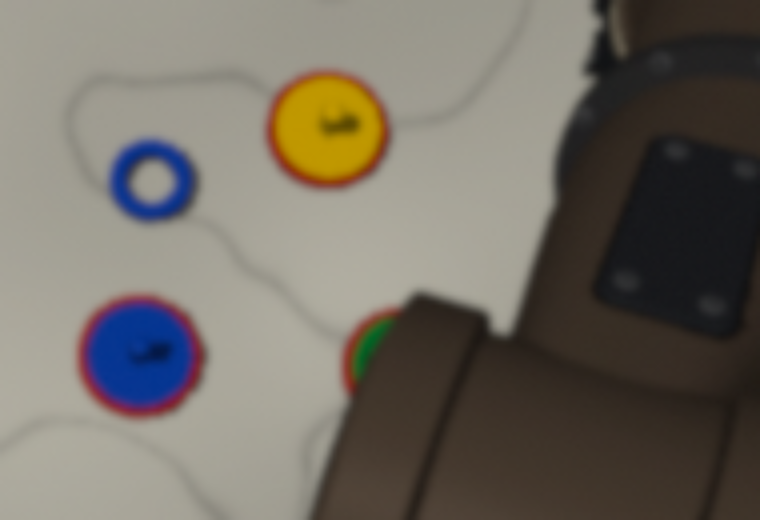

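The arm hides the green stand, so I'll check that placement later. Next is lilac.

Emit:
play_rows(targets="0.055 -0.2 0 0 -0.6;0.055 -0.27 -0.2 0 -0.6;0.055 -0.27 -0.4 0 -0.6;0.055 -0.27 -0.6 0 -0.6;0.055 -0.27 -0.7 0 -0.6;0.055 -0.27 -0.7 0 -0.6;0.055 -0.27 -0.7 0 -0.6;0.055 -0.27 -0.7 0 -0.6")

```text
clock: 9.8
position: [599.5, -308.8, 32.8]
eef_rot: [1.205, 1.207, -1.213]
wrist_force: [-0.1, 0.2, 1.0]
finger_gap: 68.3
```

```bash
python3 - <<'E'
from fit import *
s=get_state();print(s['position'],s['clock'],s['finger_gap'])
c=calibration('wrist');p,d=camera('wrist');look('wrist',{k:Q[k] for k in('ring_lilac','stand_lilac')},p,d,c)
E
```

```text
[ 599.4575744  -308.7639103    32.80689973] 9.8 68.28902956326831
wrist ring_lilac 3876 fit [ 599.1 -312.2   26.3] enc [ 599.  -312.    26.8] zmed 15.1
wrist stand_lilac 8201 fit [ 476.4 -289.8   33.8] enc [ 476.3 -289.9   34.1] zmed 11.3
```

Emit:
play_rows(targets="0 -0.023 -0.1 0 -0.6;0 -0.023 -0.2 0 -0.6;0 -0.023 -0.232 0 -0.6;0 -0.023 -0.232 0 -0.6;0 -0.023 -0.232 0 -0.6;0 -0.023 -0.232 0 -0.3;0 -0.023 -0.232 0 0;0 -0.023 -0.232 0 0.5;0 -0.023 -0.232 0 1;0 -0.023 -0.232 0 1;0 -0.023 -0.232 0 1;0 -0.023 -0.232 0 1;0 -0.023 -0.232 0 1")

```text
clock: 10.93
position: [600.1, -312.1, 6.1]
eef_rot: [1.205, 1.205, -1.212]
wrist_force: [-1.3, -0.0, 6.1]
finger_gap: 50.4
```

Emit:
play_rows(targets="0 0 0.3 0 1;0 0 0.6 0 1;-0.2 0 0.65 0 1;-0.5 0.1 0.65 0 1;-0.8 0.18 0.65 0 1;-0.99 0.18 0.65 0 1;-0.99 0.18 0.65 0 1;-0.99 0.18 0.65 0 1;-0.99 0.18 0.65 0 1")

```text
clock: 11.68
position: [482.4, -290.6, 84.5]
eef_rot: [1.206, 1.203, -1.211]
wrist_force: [0.1, -0.6, -0.2]
finger_gap: 50.3
```

```bash
python3 - <<'E'
from fit import *
s=get_state();print(s['position'],s['clock'],s['finger_gap'])
c=calibration('wrist');p,d=cap('wrist','w6.png');look('wrist',{'ring_green':(478,-163)},p,d,c)
E
```

```text
[ 482.43024187 -290.63274041   84.54542813] 11.6833 50.286739585397
wrist ring_green 3295 fit [ 476.6 -165.7   32.7] enc [ 476.6 -165.8   32.8] zmed 11.5
```

View pics/w6.png

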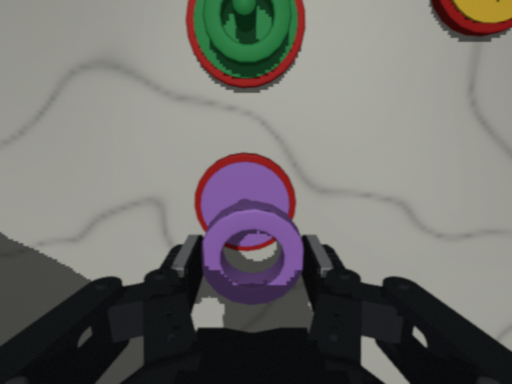

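The green ring sits on its stand (px 247,15). The lilac ring is held well, so I'll lower it.

Emit:
play_rows(targets="-0.038 0.011 0 0 1;-0.038 0.011 0 0 1;-0.038 0.011 -0.1 0 1;-0.038 0.011 -0.2 0 1;-0.038 0.011 -0.3 0 1;-0.038 0.011 -0.4 0 1;-0.038 0.011 -0.5 0 1;-0.038 0.011 -0.54 0 1;-0.038 0.011 -0.54 0 1;-0.038 0.011 -0.54 0 1")

```text
clock: 12.57
position: [478.2, -289.3, 19.2]
eef_rot: [1.205, 1.204, -1.211]
wrist_force: [0.1, 0.7, -0.2]
finger_gap: 50.5
```

Emit:
play_rows(targets="0 0 -0.01 0 0.6;0 0 -0.01 0 0;0 0 -0.01 0 -0.6;0 0 -0.01 0 -0.6;0 0 -0.01 0 -0.6;0 0 -0.01 0 -0.6;0 0 0.3 0 -0.6;0 0 0.6 0 -0.6;0 0 0.8 0 -0.6;0.1 0.3 0.8 0 -0.6;0.2 0.6 0.8 0 -0.6;0.3 0.9 0.8 0 -0.6;0.4 1 0.8 0 -0.6;0.4 1 0.8 0 -0.6")

```text
clock: 13.73
position: [528.9, -164.0, 115.2]
eef_rot: [1.202, 1.208, -1.204]
wrist_force: [-0.2, -1.0, 0.8]
finger_gap: 68.3
```

Emit:
play_rows(targets="0.2 0.3 0 0 -0.6;0.4 0.6 0 0 -0.6;0.6 0.9 0 0 -0.6;0.65 1 0 0 -0.6;0.65 1 0 0 -0.6")

```text
clock: 14.15
position: [609.6, -37.2, 114.8]
eef_rot: [1.199, 1.213, -1.196]
wrist_force: [-0.5, 0.7, -0.4]
finger_gap: 68.6
```

```bash
python3 - <<'E'
from fit import *
s=get_state();print(s['position'],s['clock'],s['finger_gap'])
c=calibration('wrist');p,d=camera('wrist');look('wrist',{k:Q[k] for k in('ring_blue','stand_blue')},p,d,c)
E
```

```text
[609.61194035 -37.160685   114.8141831 ] 14.15 68.62067123101724
wrist ring_blue 1963 fit [609.1 -12.9  26. ] enc [609.3 -12.8  26.2] zmed 15.2
wrist stand_blue 4537 fit [496.1   1.7  33.2] enc [496.1   1.7  33.5] zmed 11.3
```

Emit:
play_rows(targets="0 0.21 0 0 -0.6;0 0.21 -0.2 0 -0.6;0 0.21 -0.4 0 -0.6;0 0.21 -0.6 0 -0.6;0 0.21 -0.7 0 -0.6;0 0.21 -0.7 0 -0.6;0 0.21 -0.7 0 -0.6;0 0.21 -0.7 0 -0.6")

```text
clock: 14.87
position: [608.8, -16.6, 32.1]
eef_rot: [1.2, 1.209, -1.199]
wrist_force: [0.5, 0.2, 0.8]
finger_gap: 68.1
```

```bash
python3 - <<'E'
from fit import *
s=get_state();print(s['position'],s['clock'],s['finger_gap'])
c=calibration('wrist');p,d=camera('wrist');look('wrist',{k:Q[k] for k in('ring_blue','stand_blue')},p,d,c)
E
```

```text
[608.76860487 -16.56992596  32.06420651] 14.8667 68.1145891176379
wrist ring_blue 4124 fit [609.6 -11.4  26.4] enc [609.6 -11.5  26.8] zmed 15.1
wrist stand_blue 8986 fit [496.9   2.9  33.6] enc [496.8   3.2  33.9] zmed 11.3
```

Emit:
play_rows(targets="0.008 0.043 -0.1 0 -0.6;0.008 0.043 -0.2 0 -0.6;0.008 0.043 -0.222 0 -0.6;0.008 0.043 -0.222 0 -0.6;0.008 0.043 -0.222 0 -0.6;0.008 0.043 -0.222 0 -0.3;0.008 0.043 -0.222 0 0;0.008 0.043 -0.222 0 0.5;0.008 0.043 -0.222 0 1;0.008 0.043 -0.222 0 1;0.008 0.043 -0.222 0 1;0.008 0.043 -0.222 0 1;0.008 0.043 -0.222 0 1")

```text
clock: 16.0
position: [610.3, -11.3, 6.4]
eef_rot: [1.201, 1.208, -1.198]
wrist_force: [-1.6, -0.1, 5.0]
finger_gap: 50.4
```

Emit:
play_rows(targets="0 0 0.3 0 1;0 0 0.6 0 1;-0.2 0 0.65 0 1;-0.5 0.06 0.65 0 1;-0.8 0.12 0.65 0 1;-0.93 0.12 0.65 0 1;-0.93 0.12 0.65 0 1;-0.93 0.12 0.65 0 1;-0.93 0.12 0.65 0 1")

```text
clock: 16.75
position: [500.1, 3.1, 85.0]
eef_rot: [1.202, 1.207, -1.196]
wrist_force: [0.3, 0.6, -0.2]
finger_gap: 50.7
```

Emit:
play_rows(targets="-0.016 0 0 0 1;-0.016 0 0 0 1;-0.016 0 -0.1 0 1;-0.016 0 -0.2 0 1;-0.016 0 -0.3 0 1;-0.016 0 -0.4 0 1;-0.016 0 -0.5 0 1;-0.016 0 -0.545 0 1;-0.016 0 -0.545 0 1;-0.016 0 -0.545 0 1")

```text
clock: 17.58
position: [498.5, 2.8, 19.4]
eef_rot: [1.202, 1.207, -1.197]
wrist_force: [0.9, 0.8, -0.6]
finger_gap: 50.5
```

Release, then on to the yellow ring (609,287), keeping TCP z at about 115.

Emit:
play_rows(targets="0 0 -0.01 0 0.6;0 0 -0.01 0 0;0 0 -0.01 0 -0.6;0 0 -0.01 0 -0.6;0 0 -0.01 0 -0.6;0 0 -0.01 0 -0.6;0 0 0.3 0 -0.6;0 0 0.6 0 -0.6;0 0 0.8 0 -0.6;0.1 0.3 0.8 0 -0.6;0.2 0.6 0.8 0 -0.6;0.3 0.9 0.8 0 -0.6;0.4 1 0.8 0 -0.6;0.4 1 0.8 0 -0.6")

```text
clock: 18.75
position: [548.3, 128.0, 115.3]
eef_rot: [1.2, 1.21, -1.19]
wrist_force: [-0.2, 0.3, -0.5]
finger_gap: 68.2
```

Emit:
play_rows(targets="0.2 0.3 0 0 -0.6;0.4 0.6 0 0 -0.6;0.5 0.9 0 0 -0.6;0.5 1 0 0 -0.6;0.5 1 0 0 -0.6")

```text
clock: 19.17
position: [607.7, 253.6, 114.5]
eef_rot: [1.196, 1.214, -1.185]
wrist_force: [-0.5, 0.3, -0.1]
finger_gap: 68.4
```

```bash
python3 - <<'E'
from fit import *
s=get_state();print(s['position'],s['clock'],s['finger_gap'])
c=calibration('wrist');p,d=camera('wrist');look('wrist',{k:Q[k] for k in('ring_yellow',)},p,d,c)
E
```

```text
[607.72175564 253.57711945 114.48508205] 19.1667 68.39317772863373
wrist ring_yellow 2049 fit [607.6 285.7  26.1] enc [607.6 285.6  26.2] zmed 15.2
```

Emit:
play_rows(targets="0.008 0.2 0 0 -0.6;0.008 0.275 -0.2 0 -0.6;0.008 0.275 -0.4 0 -0.6;0.008 0.275 -0.6 0 -0.6;0.008 0.275 -0.7 0 -0.6;0.008 0.275 -0.7 0 -0.6;0.008 0.275 -0.7 0 -0.6;0.008 0.275 -0.7 0 -0.6;0.008 0.275 -0.7 0 -0.6")

```text
clock: 19.97
position: [609.7, 283.0, 32.3]
eef_rot: [1.199, 1.211, -1.187]
wrist_force: [-0.0, 0.1, 0.6]
finger_gap: 68.5
```

```bash
python3 - <<'E'
from fit import *
s=get_state();print(s['position'],s['clock'],s['finger_gap'])
c=calibration('wrist');p,d=camera('wrist');look('wrist',{k:Q[k] for k in('ring_yellow',)},p,d,c)
E
```

```text
[609.69430809 282.95371545  32.33255559] 19.9667 68.4515789333915
wrist ring_yellow 4139 fit [607.7 287.1  26.5] enc [607.6 287.2  27. ] zmed 15.1
```

Emit:
play_rows(targets="-0.01 0.035 -0.1 0 -0.6;-0.01 0.035 -0.2 0 -0.6;-0.01 0.035 -0.223 0 -0.6;-0.01 0.035 -0.223 0 -0.6;-0.01 0.035 -0.223 0 -0.6;-0.01 0.035 -0.223 0 -0.3;-0.01 0.035 -0.223 0 0;-0.01 0.035 -0.223 0 0.5;-0.01 0.035 -0.223 0 1;-0.01 0.035 -0.223 0 1;-0.01 0.035 -0.223 0 1;-0.01 0.035 -0.223 0 1;-0.01 0.035 -0.223 0 1")

```text
clock: 21.1
position: [608.7, 287.3, 6.4]
eef_rot: [1.2, 1.211, -1.186]
wrist_force: [-2.2, -0.8, 4.7]
finger_gap: 50.9
```

Emit:
play_rows(targets="0 0 0.3 0 1;0 0 0.6 0 1;0 -0.2 0.8 0 1;0 -0.5 0.8 0 1;0 -0.8 0.8 0 1;0 -1 0.8 0 1;0 -1 0.8 0 1")

```text
clock: 21.68
position: [609.5, 159.2, 103.6]
eef_rot: [1.204, 1.203, -1.193]
wrist_force: [0.6, -1.2, -0.1]
finger_gap: 50.9
```

Emit:
play_rows(targets="0 -0.3 0 0 1;0 -0.6 0 0 1;0 -0.9 0 0 1;0 -1 0 0 1")

```text
clock: 22.02
position: [609.6, 31.8, 104.4]
eef_rot: [1.207, 1.197, -1.198]
wrist_force: [-0.5, -1.5, -0.4]
finger_gap: 50.5
```

Emit:
play_rows(targets="0 -0.3 0 0 1;0 -0.6 0 0 1;0.1 -0.9 0 0 1;0.2 -1 0 0 1;0.2 -1 0 0 1")

```text
clock: 22.43
position: [635.3, -94.0, 105.3]
eef_rot: [1.211, 1.189, -1.203]
wrist_force: [0.1, 0.1, 0.2]
finger_gap: 50.7
```

```bash
python3 - <<'E'
from fit import *
s=get_state();print(s['position'],s['clock'],s['finger_gap'])
c=calibration('wrist');p,d=camera('wrist');look('wrist',{k:Q[k] for k in('stand_yellow',)},p,d,c)
E
```

```text
[635.33897645 -93.98196656 105.32566126] 22.4333 50.699364961882175
wrist stand_yellow 1517 fit [ 636.6 -127.8   32.7] enc [ 639.  -128.9   34.6] zmed 11.3
```

Emit:
play_rows(targets="0.022 -0.2 0 0 1;0.022 -0.292 0 0 1;0.022 -0.292 -0.1 0 1;0.022 -0.292 -0.2 0 1;0.022 -0.292 -0.32 0 1;0.022 -0.292 -0.32 0 1;0.022 -0.292 -0.32 0 1;0.022 -0.292 -0.32 0 1")

```text
clock: 23.15
position: [637.1, -124.7, 66.3]
eef_rot: [1.209, 1.194, -1.2]
wrist_force: [-0.2, 0.2, 0.1]
finger_gap: 50.7
```

```bash
python3 - <<'E'
from fit import *
s=get_state();print(s['position'],s['clock'],s['finger_gap'])
p,d=cap('wrist','w7.png')
E
```

```text
[ 637.10529976 -124.66754213   66.34288341] 23.15 50.67816845228612
```

View pics/w7.png

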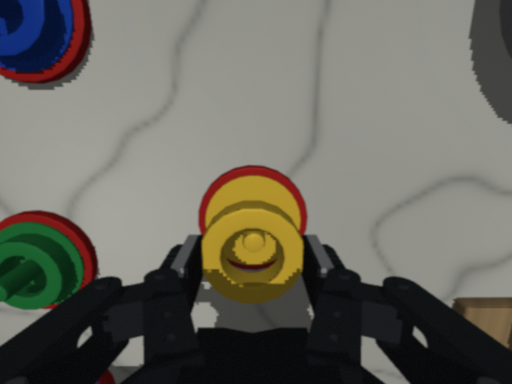

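The post tip shows in the hole at px (255,241), and green and blue look seated. I'll lower yellow.

Emit:
play_rows(targets="0.006 -0.035 0 0 1;0.006 -0.035 -0.1 0 1;0.006 -0.035 -0.2 0 1;0.006 -0.035 -0.3 0 1;0.006 -0.035 -0.39 0 1;0.006 -0.035 -0.39 0 1;0.006 -0.035 -0.39 0 1;0.006 -0.035 -0.39 0 1")

```text
clock: 23.87
position: [638.0, -129.3, 19.7]
eef_rot: [1.209, 1.194, -1.2]
wrist_force: [0.1, -0.5, -0.1]
finger_gap: 50.6
```

Release, raise, and back away so the top camera can see the stands.

Emit:
play_rows(targets="0 0 -0.01 0 0.6;0 0 -0.01 0 0;0 0 -0.01 0 -0.6;0 0 -0.01 0 -0.6;0 0 -0.01 0 -0.6;0 0 -0.01 0 -0.6;0 0 0.3 0 -0.6;0 0 0.6 0 -0.6;0 0 0.9 0 -0.6;0 0.3 0.9 0 -0.6;0 0.6 0.9 0 -0.6;0 0.9 0.9 0 -0.6;0 1 0.9 0 -0.6;0 1 0.9 0 -0.6")

```text
clock: 25.03
position: [638.0, -3.2, 127.5]
eef_rot: [1.206, 1.199, -1.194]
wrist_force: [0.1, -0.1, 0.0]
finger_gap: 68.3
```

Emit:
play_rows(targets="0 0.3 0 0 -0.6;0 0.6 0 0 -0.6;0 0.9 0 0 -0.6;0 1 0 0 -0.6")

```text
clock: 25.37
position: [637.6, 123.1, 127.2]
eef_rot: [1.204, 1.204, -1.189]
wrist_force: [-0.0, 1.0, 0.5]
finger_gap: 68.2
```

Emit:
play_rows(targets="0 0.3 0 0 -0.6;0 0.6 0 0 -0.6;0 0.9 0 0 -0.6;0 1 0 0 -0.6;0 1 0 0 -0.6;0 1 0 0 -0.6")

```text
clock: 25.87
position: [637.7, 242.7, 127.0]
eef_rot: [1.203, 1.204, -1.188]
wrist_force: [-0.1, -0.9, 0.3]
finger_gap: 68.3
```

```bash
python3 - <<'E'
from fit import *
print(get_state()['position'],get_state()['clock'])
p,d=cap('top','t3.png');W=world('top',d)
p2,d2=cap('scene','s3.png');W2=world('scene',d2)
for q in [k for k in Q if k[0]=='s']:
    x,y=Q[q]
    for n,w in(('top',W),('scene',W2)):
        m=(w[...,2]>22)&(w[...,2]<34)&(np.hypot(w[...,0]-x,w[...,1]-y)<45); a=w[m]
        if len(a)<10: print(n,q,len(a));continue
        (cx,cy),r=cv2.minEnclosingCircle(a[:,:2].astype(np.float32));
        A=np.c_[a[:,:2]-a[:,:2].mean(0),np.ones(len(a))];k=np.linalg.lstsq(A,a[:,2],rcond=None)[0]
        print(n,q,len(a),np.round([cx,cy,r],1),'z',np.median(a[:,2]).round(1),'tilt',np.hypot(*k[:2]).round(3))
look('top',{k:Q[k] for k in Q if k[0]=='b'},p,d)
look('scene',{k:Q[k] for k in Q if k[0]=='b'},p2,d2)
a=cv2.resize(p[130:260,180:420],None,fx=3,fy=3);b=cv2.resize(p2[90:250,80:320],None,fx=3,fy=3)[:, :720]
cv2.imwrite('pics/f1.png',cv2.cvtColor(a,cv2.COLOR_RGB2BGR));cv2.imwrite('pics/f2.png',cv2.cvtColor(b,cv2.COLOR_RGB2BGR))
E
```

```text
[637.65824726 242.65782783 126.96966941] 25.8667
top stand_lilac 250 [ 476.2 -288.5   27.9] z 27.7 tilt 0.005
scene stand_lilac 193 [ 480.3 -290.4   27.5] z 26.6 tilt 0.029
top stand_green 253 [ 478.6 -162.3   27.3] z 27.7 tilt 0.018
scene stand_green 205 [ 482.1 -163.4   28.1] z 26.8 tilt 0.012
top stand_yellow 232 [ 636.5 -129.4   27.2] z 27.8 tilt 0.006
scene stand_yellow 283 [ 639.9 -129.1   27.2] z 27.0 tilt 0.008
top stand_blue 243 [497.6   3.6  27.2] z 27.9 tilt 0.015
scene stand_blue 247 [500.6   2.5  27.8] z 27.0 tilt 0.019
top bead_lilac 138 fit [598.6 165.1  16.8] enc [598.8 165.3  17.5] zmed 23.5
top bead_yellow 206 fit [460.3 141.1  20.1] enc [460.2 141.   20.4] zmed 22.7
scene bead_lilac 30 fit [606.  168.2  18.4] enc [606.7 167.9  19.5] zmed 20.4
scene bead_yellow 200 fit [468.3 141.5  20.3] enc [468.  142.4  21.3] zmed 21.8
```

View pics/f1.png

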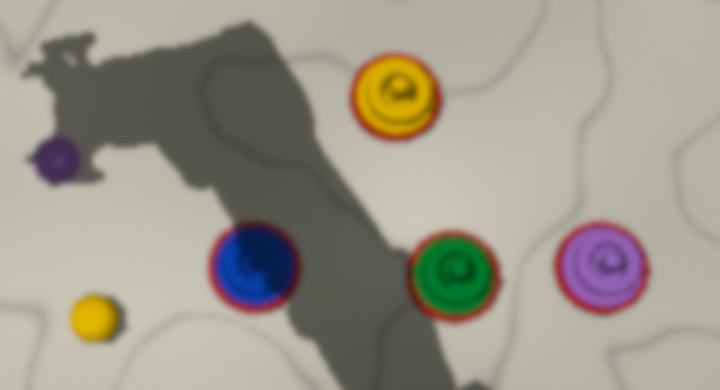

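View pics/f2.png

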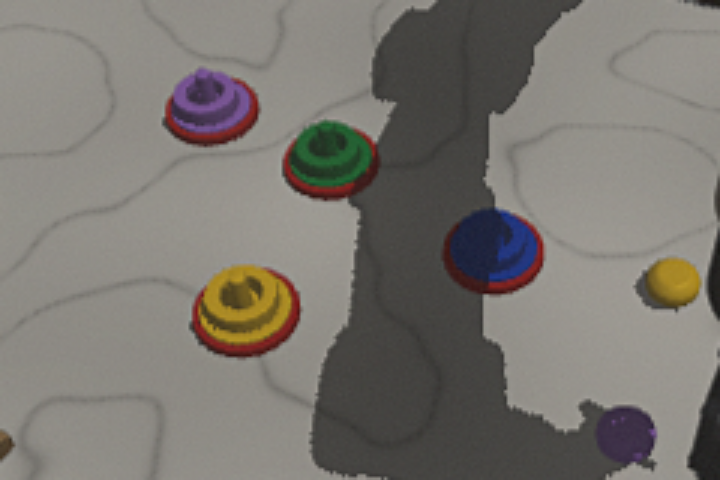

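All four rings lie flat on their stands with the posts through the holes, and the beads are where they started. I'll hand it in.

```bash
python3 -c "from workcell import finish_job;print(finish_job())"
```

```text
the job is handed in; nothing more can be done
None
```

All four rings (green, lilac, blue, yellow) are on the stands of their own colour, and I handed the job in at about 26 s on the clock. For green I picked the middle-sized ring, the one matching the 54 mm size given.

Last checks in the top and scene cameras:

- **Position:** ring centres are within about 3.5 mm of the stand centres measured by the same camera; the limit is 12 mm.
- **Height:** ring tops are at 26.6–27.9 mm, which puts the undersides at about 11–12 mm; the allowed range is 8–17 mm.
- **Tilt:** every fitted tilt is 0.03 rad or less; the limit is 0.12 rad.
- **Beads:** both were found within about 1 mm of where they started.
- **Gripper:** open, empty and about 127 mm above the shelf, away from everything.

**Disagreement:** the top and scene cameras differ by about 3–4 mm in x for the stands and up to 8 mm for the beads. This looks like calibration and viewing-angle bias, since the difference was there before and after the moves. In the final pictures the arm's shadow fell on the blue stand and the lilac bead, but the blue stand and ring still measured normally. The lilac bead's scene reading rests on only 30 pixels, though it agrees with the earlier one. No check failed.

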